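# Close and secure the battery hatch of the door-alarm hub

## Robot

A 7-joint arm with a two-finger parallel gripper is mounted at the origin on the work surface. World frame = base frame: x ahead of the robot, y to its left, z up, the work surface at z = 0. Lengths are in m, angles in rad, forces in N, time in s.
With the tool pointing down it reaches from about 0.425 to 0.875 m from the base axis. Payload 8.4 kg.
Tool frame: the origin (TCP) lies midway between the tips of the shut fingers; the grasp point (between the pads) lies 19 mm behind it (hold_point_z is the distance from the TCP to the grasp point, in m); z points along the fingers, y is the line along which they close (so a half turn about z gives the same grasp; the last joint's range is limited). The gripper opens to 85 mm and grips with 20 to 120 N. Pads are 22 mm wide; open, the fingers measure 114 mm over their backs; the gripper's body (76 mm by 85 mm) begins 54 mm behind the grasp point. The pads swing forward as they close: fully open they stand 13 mm farther back than shut.
Start: joints at [-1.264, 0.333, 0.04, 1.465, -0.013, 1.343, -0.059], TCP at [0.257, 0.597, 0.231] pointing down, gripper open.
Joint ranges: [-2.58, 2.58], [-0.38, 2.09], [-1.3, 1.39], [0.25, 2.4], [-1.5, 4.64], [0.08, 2.09], [-2.65, 2.65]. Speed limits (rad/s): [2.22, 2.22, 2.79, 2.79, 3.14, 3.14, 3.14].

## Interface

Orientations are given as a unit quaternion [w, x, y, z].
In Python, from station import * gives the robot as it stands.
- The arm moves only by the tool jog_arm, never from a script. Its argument "rows" is one flat list of numbers, 7 for each row, row after row: the shift along the world's x, y, z as a fraction of full scale, then the turn, a rotation vector about the world's x, y, z as a fraction of full scale, then the opening, from -1 (shut) to 1 (fully open). In form: [x, y, z, ax, ay, az, jaw, x, y, z, ax, ay, az, jaw, ...]. A call has exactly 10 rows; each row is the pose to reach, as a shift and turn from the pose commanded when the call began; what a row does not reach only later rows make up. Full scale, the value 1, is 0.3 m for a shift and 45 degrees for a turn. A row lasts 1/10 s, in which the tool goes at most 50 mm and 8.59 degrees, less where a joint would pass 70% of its speed; a pose out of reach is approached as far as the arm can. A call with a number of a shift or a turn outside -1 to 1 is refused whole. A call with a gripper value outside its range is refused whole. The fingers move at their own pace and stop on an object; the grip force is fixed at half the most. Time passes only in rows, so rows that repeat a pose let the fingers close, or fill a call up. It gives the time, the measured TCP pose, the force, the opening and the grip force at its end, in the units of the state.
- observe(): the state, without advancing time (a new reading comes with each control period).
- read_camera(name): name is "scene" or "top" or "wrist"; returns a dict with "image" (384x512x3 uint8, blue, green, red), "intrinsics" (3x3 intrinsics, pixels), "distortion" ([k1, k2, p1, p2, k3] as OpenCV has them; the pictures are not rectified), "position" and "rotation" of the camera in the world. Camera axes: x right, y up, looking along -z (the intrinsics and any distortion apply to the point x, -y, -z); pixel columns grow to the right and rows downward; lengths in m; the calibration is good to about 2 mm. A picture is of the moment at which its call begins. There is no depth.
- hand_in(): hands the job in; it is judged then, once.
The state is a dict: "time_s": time; "q": joint angles; "qvel": joint speeds; "joint_torque": joint torques, N m; "position": TCP position; "eef_rot": TCP orientation; "ft_force": force on the tool from outside, world axes, zero at the start; "wrist_torque": the same for the moment, N m; "opening": opening from 0.0 (shut) to 1.0 (fully open); "grasp_force": force on a finger pad.
Only numpy, scipy, OpenCV 4.12 (cv2) and the standard library are available. Lean on these libraries where they do the work, as an engineer would, in place of code of your own. Each camera call takes 0.05 s, during which the arm holds its last target. There are 200 camera calls.

## Task

The cells in the door-alarm hub on the console have just been changed. Slide its battery hatch fully home under the knurled thumbscrew, then turn the screw clockwise until it seats snugly on the hatch, and stop as soon as it goes tight: the plastic tab cracks if the screw is forced. Leave the other things on the console where they are.

Things in the scene. Friction and masses are not known exactly. Their poses are not given: they have to be found in the camera images.
- hub: Grey door-alarm hub, 230 x 160 mm, top face 54 mm up, fixed. Origin under its centre, z up, x away from the screw end. A channel 82 mm wide, floor 50 mm up, runs from the shoulder (x -62 mm) to the open end (x +115). Guide lips (x -5 to 107, |y| 36 to 50 mm, top at 57.5 mm) hold the hatch down.
- screw_axis (a point): Fixed point of the hub (x -52, y 0, z 63.5 mm) on the upright axis of the captive knurled steel thumbscrew, near the middle of its head: a round cylinder, 24 mm across, 16.5 mm high. At the start the head's lower face is 0.4 to 1.5 mm above the hatch's top (54 mm); how much is not told. 40 mm all round the axis is clear above the top face.
- seat (a point): Point of the hub on the screw's axis, at z 54 mm, where the head seats on the home hatch. Clockwise from above tightens, 2 mm a turn; contact comes after 1.5 to 4.5 rad. Free, it takes about 0.05 N m and stays where left. From contact the torque felt while turning climbs some 0.27 N m per rad (sagging by up to half in a pause): 0.14 just seated, 0.2 to 0.3 well seated, 0.45 (1.7 rad past contact) cracks the tab.
- rib (a point): Centre of the upright grip rib of the loose battery hatch (grey plate 110 x 80 x 4 mm, 0.09 kg, lying in the hub's channel, 1 mm side play). The rib is 8 mm thick (along x), 56 mm long (y) and stands 12 mm above the plate; this point is 60 mm up, 6 mm below the rib's top, 68 mm behind the notch's centre. Axes as the hub's; the hatch slides along the hub's x.
- notch (a point): On the hatch, centre of the open U notch (9 mm wide) in its front edge, half-way through the plate (52 mm up); the edge is 10 mm ahead of it. When home (edge against the shoulder) this point is on the screw's axis, x -52 mm in the hub's frame. At the start it is 30 to 50 mm short: the hatch must travel that far towards the hub's -x.
- bowl: White ceramic bowl with a woven relief, 148 mm across, 62 mm tall; bystander. Origin under its centre.
- case: Closed red plastic multi-tool case with a snap latch, 72 x 128 x 40 mm; bystander. Origin under its centre.
- keys: Steel key ring with three keys, lying flat, about 80 mm across; bystander beside the hub. Origin near its middle.
- paperweight: Glass paperweight, 72 mm across, 42 mm tall; bystander between the hub and the robot. Origin under its centre.
- coaster: Round bamboo coaster, 96 mm across, 8 mm thick; bystander. Origin under its centre.
- torch: Lighter-shaped aluminium pocket torch lying flat, 70 x 26 x 13 mm; bystander beside the hub. Origin under its centre.
There are look-alikes about, which are no part of the job. Leave any purple or turquoise look-alike of the part that bears rib alone.

How it is judged:
On the way:
1. the hatch is slid home against the shoulder, its notch round the screw (x of notch in the frame of hub between -0.056 and -0.049 m and z of notch in the frame of hub below 0.0535 m and angle between notch's own z axis and vertical below 0.03 rad), for 0.2 s.
At the end, for the whole second after the job is handed in: the hatch lies flat in its channel with its notch within 3 mm of the screw's axis along the channel, the screw bears on it with more than 10 N, and no bystander has moved 30 mm (all of step 1 and contact force between screw and hatch above 10 N and distance of each of bowl, case, keys, paperweight, coaster, torch from where it was at the start of the episode below 0.03 m); the robot touches nothing.
It fails at once if the screw is forced: it presses on the hatch's tab with more than 50 N (contact force between screw and hatch above 50 N).
It fails at once if a bystander is pushed 30 mm or more from its place (distance of any of bowl, case, keys, paperweight, coaster, torch from where it was at the start of the episode above 0.03 m).
It also fails if it takes over 72 s, if anything falls off the work surface, if the arm or the gripper's body presses on something with over 40 N, if the wrist force passes 120 N, or if a joint passes its speed limit or range.

## Working session

There is one attempt and no reset: what is moved stays moved. The work goes in short steps, Python scripts to look and compute and a tool call to move; the robot and the scene stay as the last step left them, time stands still between calls to the robot, and variables do not carry over. Pictures are saved under pics/ and viewed, at most 11 in all, crops included, and the job is handed in when it is done.

Besides the shell and the picture viewer there is one more tool, called after "Call:" as name(argument=value, ...), one argument or row to a line, values as JSON. jog_arm: Moves the arm, as the interface text tells. Shift numbers are shares of 0.3 m and turn numbers shares of 45 degrees, none past 1 either way. Its arguments: {"type":"object","properties":{"rows":{"type":"array","items":{"type":"number"}}},"required":["rows"]}

```bash
mkdir -p pics; cat > h.py <<'E'
from station import *
import numpy as np, cv2
def shot(name,fn):
    c=read_camera(name); cv2.imwrite('pics/'+fn,c['image']); np.save('pics/'+fn+'.npy',{k:c[k] for k in c if k!='image'},allow_pickle=True); return c
def load(fn): return np.load('pics/'+fn+'.npy',allow_pickle=True).item()
def p2w(c,uv,z):
    K=np.array(c['intrinsics']);D=np.array(c['distortion'],float)
    n=cv2.undistortPoints(np.array(uv,float).reshape(-1,1,2),K,D).reshape(-1,2)
    R=np.array(c['rotation']);R=R if R.shape==(3,3) else None
    d=np.c_[n[:,0],-n[:,1],-np.ones(len(n))]@R.T
    p=np.array(c['position']); return p+d*((z-p[2])/d[:,2])[:,None]
def w2p(c,P):
    R=np.array(c['rotation']);q=(np.atleast_2d(P)-c['position'])@R
    q=q*[1,-1,-1]
    return cv2.projectPoints(q,np.zeros(3),np.zeros(3),np.array(c['intrinsics']),np.array(c['distortion'],float))[0].reshape(-1,2)
E
python3 - <<'E'
from h import *
s=observe();print({k:np.round(s[k],3) for k in s})
a=shot('top','top0.png');b=shot('scene','scene0.png')
print(a['position'],a['rotation'],b['position'])
E
```

```text
{'time_s': np.float64(0.0), 'q': array([-1.264,  0.334,  0.04 ,  1.466, -0.013,  1.343, -0.059]), 'qvel': array([ 0.   ,  0.001, -0.   ,  0.001,  0.   ,  0.   ,  0.   ]), 'joint_torque': array([ 1.0000e-03, -6.5856e+01,  1.3660e+00, -4.0558e+01,  1.7000e-02,
        1.2000e-02,  0.0000e+00]), 'position': array([0.256, 0.597, 0.23 ]), 'eef_rot': array([-0.   ,  0.202,  0.979, -0.001]), 'ft_force': array([-0.743, -0.015,  0.139]), 'wrist_torque': array([0.002, 0.039, 0.027]), 'grasp_force': np.float64(0.0), 'opening': np.float64(0.999)}
[0.52479234 0.00489596 1.2468599 ] [-0.69980486 -0.02396987  0.02848997  0.71336311] [ 0.99468817 -0.62040654  1.05006481]
```

View pics/top0.png

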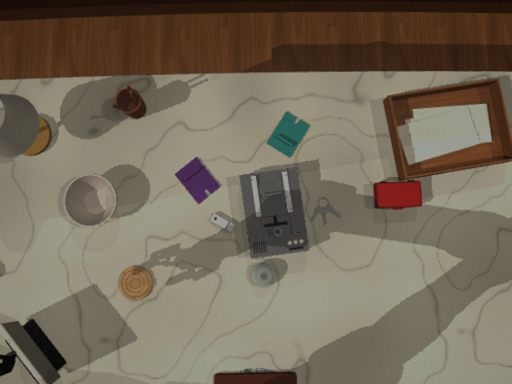

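View pics/scene0.png

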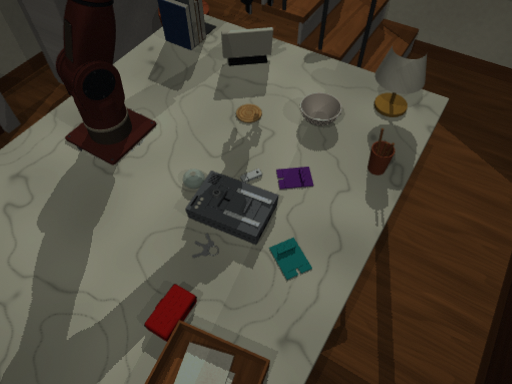

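```bash
python3 - <<'E'
s=open('h.py').read()
s=s.replace("R=np.array(c['rotation']);R=R if R.shape==(3,3) else None","R=rot(c)").replace("R=np.array(c['rotation']);q=","R=rot(c);q=")
s=s.replace("def p2w","from scipy.spatial.transform import Rotation as Ro\ndef rot(c):\n    return Ro.from_quat(np.array(c['rotation']),scalar_first=True).as_matrix()\ndef p2w")
open('h.py','w').write(s)
from h import *
c=load('top0.png')
im=cv2.imread('pics/top0.png')
cr=cv2.resize(im[160:265,225:325],None,fx=5.5,fy=5.5,interpolation=cv2.INTER_CUBIC)
cr=cv2.convertScaleAbs(cr,alpha=1.8,beta=15)
cv2.imwrite('pics/crop0.png',cr); print(cr.shape)
print(p2w(c,[[277,231],[270,172],[276,250]],0.06))
E
```

```text
(578, 550, 3)
[[ 0.50967258 -0.06816414  0.06      ]
 [ 0.67043908 -0.05281452  0.06      ]
 [ 0.45864115 -0.06430584  0.06      ]]
```

View pics/crop0.png

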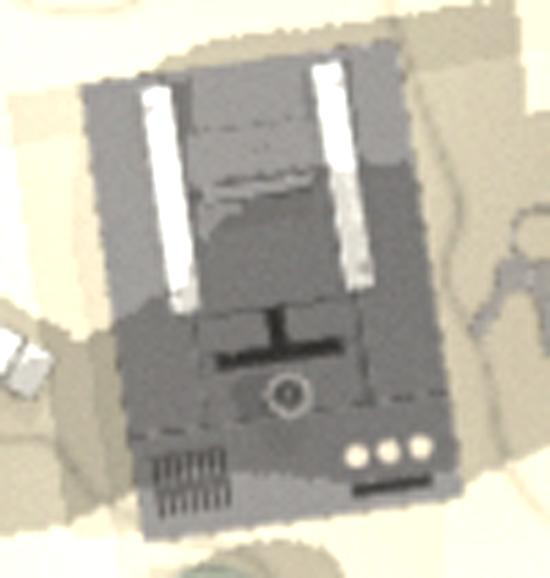

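```bash
cat >> h.py <<'E'
def cp(uv): # crop0 -> top0 pixel
    return (np.array(uv,float)+.5)/5.5-.5+[225,160]
E
python3 - <<'E'
from h import *
c=load('top0.png')
P=p2w(c,cp([[85,88],[400,42],[462,495],[145,540]]),.054)
ctr=P.mean(0);v=(P[0]+P[1]-P[2]-P[3])/2;w=(P[0]+P[3]-P[1]-P[2])/2
print(ctr,v,w,np.linalg.norm(v),np.linalg.norm(w),np.degrees([np.arctan2(v[1],v[0]),np.arctan2(-w[0],w[1])]))
yaw=np.arctan2(v[1],v[0])
def hub(p): 
    d=p-ctr; return np.c_[d[:,0]*np.cos(yaw)+d[:,1]*np.sin(yaw),-d[:,0]*np.sin(yaw)+d[:,1]*np.cos(yaw)]
print('screw',p2w(c,cp([[289,394]]),.0717),hub(p2w(c,cp([[289,394]]),.0717)))
print('ribtop',p2w(c,cp([[210,190],[312,178]]),.066),hub(p2w(c,cp([[210,190],[312,178]]),.066)))
print('edges',hub(p2w(c,cp([[280,350],[262,125],[280,305],[187,310],[370,287]]),.054)))
E
```

```text
[ 0.5605191  -0.06222615  0.054     ] [0.22477465 0.02513346 0.        ] [-0.01948889  0.15721406  0.        ] 0.22617545378410797 0.15841741793943873 [6.3800982  7.06656502]
screw [[ 0.50920784 -0.06779514  0.0717    ]] [[-0.05161232  0.0001674 ]]
ribtop [[ 0.60984114 -0.03162287  0.066     ]
 [ 0.61480538 -0.0819346   0.066     ]] [[ 0.05241732  0.0249329 ]
 [ 0.05175998 -0.02561888]]
edges [[-0.02988411  0.00061432]
 [ 0.08201898 -0.00548429]
 [-0.0078472  -0.0023618 ]
 [-0.00429074  0.04361308]
 [-0.00484838 -0.04781017]]
```

The top view shows the hub at about (275,212), the screw at (277,231) and the hatch rib at about (272,194). The purple and turquoise plates are look-alikes. I'll move over the hub with the fingers shut, then look with the wrist camera.

Call:
jog_arm(
  rows=[0.067, -0.1, 0, 0, 0, 0.067, -1, 0.133, -0.2, 0, 0, 0, 0.133, -1, 0.2, -0.3, 0, 0, 0, 0.2, -1, 0.267, -0.4, 0, 0, 0, 0.267, -1, 0.333, -0.5, 0, 0, 0, 0.333, -1, 0.4, -0.6, 0, 0, 0, 0.4, -1, 0.467, -0.7, 0, 0, 0, 0.467, -1, 0.533, -0.8, 0, 0, 0, 0.533, -1, 0.6, -0.9, 0, 0, 0, 0.6, -1, 0.667, -1, 0, 0, 0, 0.667, -1],
)

```text
time_s: 1.1
position: [0.4572, 0.2957, 0.2311]
eef_rot: [-0.0, -0.06, 0.998, -0.0]
ft_force: [-0.5, 0.8, -0.2]
opening: 0.003
grasp_force: 0.0
```

Call:
jog_arm(
  rows=[0.067, -0.1, 0, 0, 0, 0, -1, 0.133, -0.2, 0, 0, 0, 0, -1, 0.2, -0.3, 0, 0, 0, 0, -1, 0.267, -0.4, 0, 0, 0, 0, -1, 0.333, -0.5, 0, 0, 0, 0, -1, 0.4, -0.6, 0, 0, 0, 0, -1, 0.467, -0.7, 0, 0, 0, 0, -1, 0.533, -0.8, 0, 0, 0, 0, -1, 0.6, -0.9, 0, 0, 0, 0, -1, 0.667, -1, 0, 0, 0, 0, -1],
)

```text
time_s: 2.1
position: [0.6572, -0.0039, 0.2309]
eef_rot: [-0.0, -0.059, 0.998, -0.0]
ft_force: [0.7, 0.0, -0.6]
opening: -0.003
grasp_force: 0.0
```

```bash
python3 - <<'E'
from h import *
c=shot('wrist','w1.png')
s=observe()
for k in('time_s','q','position','eef_rot','ft_force','wrist_torque','opening'): print(k,np.round(s[k],3))
E
```

```text
time_s 2.15
q [-0.386  0.37   0.444  1.46  -0.156  1.347  1.749]
position [ 0.659 -0.011  0.231]
eef_rot [ 0.    -0.056  0.998 -0.002]
ft_force [-2.853 -4.715 -0.421]
wrist_torque [-0.267  0.231  0.002]
opening 0.002
```

View pics/w1.png

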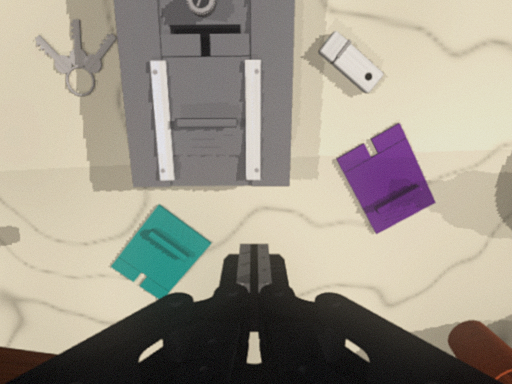

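```bash
python3 - <<'E'
from h import *
c=load('w1.png')
S=p2w(c,[[202,4]],.0717)[0]
T=p2w(c,[[175,122],[238,122]],.066);E=p2w(c,[[131,186],[290,186]],.054)
L=p2w(c,[[152,61],[261,60],[161,180],[260,178]],.0575)
F=p2w(c,[[165,30],[245,30]],.054)
print(S,T,E,L,F,sep='\n')
y=lambda a,b:np.degrees(np.arctan2((b-a)[1],(b-a)[0]))-90
print(y(*T),y(*E),y(L[0],L[1]),y(L[2],L[3]))
yaw=np.radians(6.7);u=np.array([np.cos(yaw),np.sin(yaw)])
print('rib rel screw',(T.mean(0)-S)[:2]@u,'end rel screw',(E.mean(0)-S)[:2]@u,'lip ends',(L-S)[:,:2]@u,'front',(F.mean(0)-S)[:2]@u, (T.mean(0)-S)[:2]@[-u[1],u[0]])
E
```

```text
[ 0.5125944  -0.06508006  0.0717    ]
[[ 0.61235263 -0.0832056   0.066     ]
 [ 0.60564838 -0.02539358  0.066     ]]
[[ 0.68283796 -0.12770274  0.054     ]
 [ 0.66369749  0.03315019  0.054     ]]
[[ 0.56114382 -0.10891789  0.0575    ]
 [ 0.54919958 -0.01096152  0.0575    ]
 [ 0.67185435 -0.09630435  0.0575    ]
 [ 0.65814503  0.00174507  0.0575    ]]
[[ 0.53342955 -0.09937056  0.054     ]
 [ 0.52549182 -0.02822576  0.054     ]]
6.614840268330269 6.785925486526338 6.952000644060419 7.959524936472647
rib rel screw 0.09700547535416124 end rel screw 0.16165320852547338 lip ends [0.04310327 0.04266924 0.15452935 0.15235315] front 0.016900657536936155 -0.0005409263834981573
```

The wrist view shows the hatch rib at (206,122), the screw at (202,4) and the hub's open end at row 186. Both cameras give a hub yaw of about 6.7° and about 35 mm of travel. I'll lower the shut fingers behind the rib.

Call:
jog_arm(
  rows=[-0.04, -0.08, 0, 0, 0, 0, -1, -0.08, -0.167, 0, 0, 0, 0, -1, -0.08, -0.167, -0.1, 0, 0, 0, -1, -0.08, -0.167, -0.2, 0, 0, 0, -1, -0.08, -0.167, -0.3, 0, 0, 0, -1, -0.08, -0.167, -0.4, 0, 0, 0, -1, -0.08, -0.167, -0.47, 0, 0, 0, -1, -0.08, -0.167, -0.53, 0, 0, 0, -1, -0.08, -0.167, -0.577, 0, 0, 0, -1, -0.08, -0.167, -0.577, 0, 0, 0, -1],
)

```text
time_s: 3.15
position: [0.6313, -0.0528, 0.056]
eef_rot: [-0.002, -0.059, 0.998, -0.0]
ft_force: [0.0, 0.4, 0.3]
opening: -0.001
grasp_force: 0.0
```

```bash
python3 - <<'E'
from h import *
c=shot('wrist','w2.png')
s=observe()
for k in('time_s','q','position','eef_rot','ft_force','wrist_torque','opening'): print(k,np.round(s[k],4))
E
```

```text
time_s 3.2
q [-0.3126  0.4681  0.4181  1.7051 -0.2168  1.0161  1.8694]
position [ 0.6322 -0.0529  0.0575]
eef_rot [-9.000e-04 -5.890e-02  9.983e-01 -1.000e-04]
ft_force [-0.1821  0.3889 -0.1745]
wrist_torque [-0.0041  0.0089  0.0247]
opening 0.0042
```

View pics/w2.png

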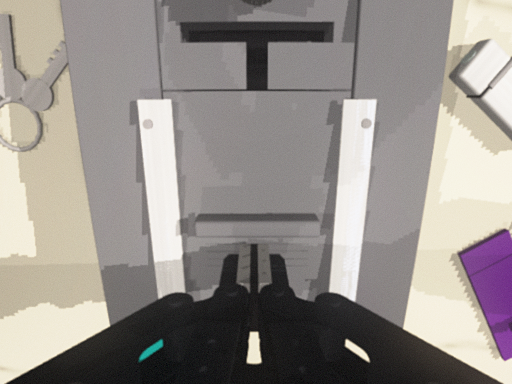

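The shut fingers are just behind the rib (rib at rows 214–236) and centred between the lips. I'll push it towards the screw.

Call:
jog_arm(
  rows=[-0.015, -0.002, 0, 0, 0, 0, -1, -0.03, -0.004, 0, 0, 0, 0, -1, -0.045, -0.005, 0, 0, 0, 0, -1, -0.06, -0.007, 0, 0, 0, 0, -1, -0.075, -0.009, 0, 0, 0, 0, -1, -0.09, -0.011, 0, 0, 0, 0, -1, -0.1, -0.012, 0, 0, 0, 0, -1, -0.11, -0.013, 0, 0, 0, 0, -1, -0.119, -0.014, 0, 0, 0, 0, -1, -0.119, -0.014, 0, 0, 0, 0, -1],
)

```text
time_s: 4.2
position: [0.5966, -0.0572, 0.0581]
eef_rot: [-0.0, -0.059, 0.998, 0.0]
ft_force: [0.7, -1.2, -0.3]
opening: 0.002
grasp_force: 0.0
```

Call:
jog_arm(
  rows=[-0.002, 0, 0, 0, 0, 0, -1, -0.004, 0, 0, 0, 0, 0, -1, -0.006, -0.001, 0, 0, 0, 0, -1, -0.008, -0.001, 0, 0, 0, 0, -1, -0.01, -0.001, 0, 0, 0, 0, -1, -0.01, -0.001, 0, 0, 0, 0, -1, -0.01, -0.001, 0, 0, 0, 0, -1, -0.01, -0.001, 0, 0, 0, 0, -1, -0.01, -0.001, 0, 0, 0, 0, -1, -0.01, -0.001, 0, 0, 0, 0, -1],
)

```text
time_s: 5.2
position: [0.5941, -0.0574, 0.0582]
eef_rot: [-0.0, -0.059, 0.998, -0.0]
ft_force: [0.3, -0.1, -0.3]
opening: 0.001
grasp_force: 0.0
```

Call:
jog_arm(
  rows=[-0.002, 0, 0, 0, 0, 0, -1, -0.004, 0, 0, 0, 0, 0, -1, -0.006, -0.001, 0, 0, 0, 0, -1, -0.008, -0.001, 0, 0, 0, 0, -1, -0.01, -0.001, 0, 0, 0, 0, -1, -0.012, -0.001, 0, 0, 0, 0, -1, -0.013, -0.001, 0, 0, 0, 0, -1, -0.013, -0.001, 0, 0, 0, 0, -1, -0.013, -0.001, 0, 0, 0, 0, -1, -0.013, -0.001, 0, 0, 0, 0, -1],
)

```text
time_s: 6.2
position: [0.5915, -0.0574, 0.0589]
eef_rot: [0.001, -0.059, 0.998, -0.0]
ft_force: [4.6, 1.4, -0.0]
opening: 0.0
grasp_force: 2.8
```

```bash
python3 - <<'E'
from h import *
c=shot('wrist','w3.png')
s=observe()
for k in('time_s','position','ft_force','wrist_torque'): print(k,np.round(s[k],4))
E
```

```text
time_s 6.25
position [ 0.5916 -0.0574  0.0589]
ft_force [ 6.3721  1.1831 -0.5593]
wrist_torque [ 0.212  -1.1588 -0.0155]
```

View pics/w3.png

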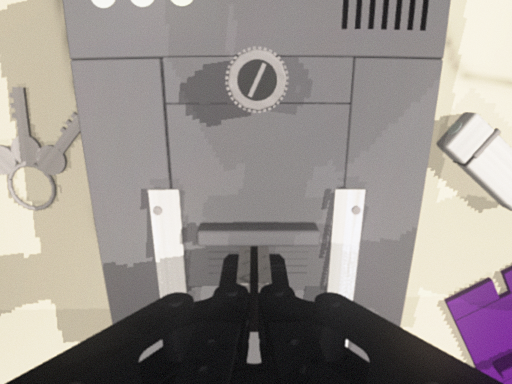

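The hatch's front line now meets the shoulder at row 57, and the screw at (257,80) sits over the notch. The force has started to rise. I'll push slightly more to confirm it is home.

Call:
jog_arm(
  rows=[-0.002, 0, 0, 0, 0, 0, -1, -0.004, 0, 0, 0, 0, 0, -1, -0.006, -0.001, 0, 0, 0, 0, -1, -0.006, -0.001, 0, 0, 0, 0, -1, -0.006, -0.001, 0, 0, 0, 0, -1, -0.006, -0.001, 0, 0, 0, 0, -1, -0.006, -0.001, 0, 0, 0, 0, -1, -0.006, -0.001, 0, 0, 0, 0, -1, -0.006, -0.001, 0, 0, 0, 0, -1, -0.006, -0.001, 0, 0, 0, 0, -1],
)

```text
time_s: 7.25
position: [0.5914, -0.0574, 0.0595]
eef_rot: [0.003, -0.059, 0.998, -0.0]
ft_force: [11.0, 1.6, -0.8]
opening: 0.002
grasp_force: 5.4
```

```bash
python3 - <<'E'
from h import *
c=load('w3.png')
S=p2w(c,[[257,79]],.0717)[0]
yaw=np.radians(6.7);u=np.array([np.cos(yaw),np.sin(yaw)])
T=p2w(c,[[198,224],[318,224]],.066);Sh=p2w(c,[[165,57],[354,57]],.054);L=p2w(c,[[164,189],[350,188]],.0575)
print(S); 
for X in (T,Sh,L): print(X.mean(0),(X.mean(0)-S)[:2]@u,(X.mean(0)-S)[:2]@[-u[1],u[0]])
E
```

```text
[ 0.50766831 -0.06690476  0.0717    ]
[ 0.56806529 -0.058989    0.066     ] 0.060908049880315444 0.0008151395216837579
[ 0.49790754 -0.06684884  0.054     ] -0.009687582926487345 0.0011943384945800682
[ 0.55419408 -0.06107474  0.0575    ] 0.04688822991129153 0.000362008779665811
```

The hatch is home: the extra push moved nothing and the force rose to 11 N. Next I'll lift, move over the screw with the jaws about 40 mm open, and wind the wrist up counter-clockwise.

Call:
jog_arm(
  rows=[0.03, 0.003, 0, 0, 0, 0, -1, 0.03, 0.003, 0.08, 0, 0, 0, -1, 0.03, 0.003, 0.2, 0, 0, 0.1, -0.5, -0.05, -0.01, 0.2, 0, 0, 0.2, -0.05, -0.13, -0.015, 0.2, 0, 0, 0.3, -0.05, -0.2, -0.022, 0.2, 0, 0, 0.4, -0.05, -0.27, -0.029, 0.2, 0, 0, 0.55, -0.05, -0.27, -0.029, 0.2, 0, 0, 0.7, -0.05, -0.27, -0.029, 0.2, 0, 0, 0.778, -0.05, -0.27, -0.029, 0.2, 0, 0, 0.778, -0.05],
)

```text
time_s: 8.25
position: [0.5069, -0.067, 0.1181]
eef_rot: [-0.0, -0.357, 0.934, 0.0]
ft_force: [0.6, -1.1, -0.7]
opening: 0.474
grasp_force: 0.0
```

```bash
python3 - <<'E'
from h import *
c=shot('wrist','w4.png')
s=observe()
for k in('time_s','q','position','eef_rot','ft_force','wrist_torque','opening'): print(k,np.round(s[k],4))
E
```

```text
time_s 8.3
q [-0.3046  0.1473  0.38    1.9524 -0.0624  1.054   2.4006]
position [ 0.5071 -0.0669  0.1181]
eef_rot [-4.000e-04 -3.557e-01  9.346e-01  1.000e-04]
ft_force [-0.2881  0.1556  0.0205]
wrist_torque [ 0.0097 -0.0309 -0.0219]
opening 0.4785
```

View pics/w4.png

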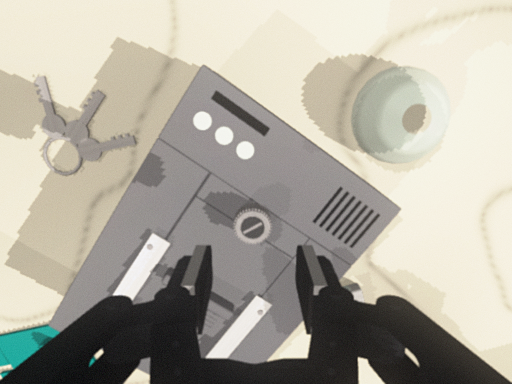

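```bash
python3 - <<'E'
from h import *
c=load('w4.png'); print(p2w(c,[[252,226]],.0717), w2p(c,[[.507,-.067,.06]]))
E
```

```text
[[ 0.50722861 -0.06770739  0.0717    ]] [[253.11205668 219.5305747 ]]
```

The screw is at (252,226), which projects to (0.507, -0.068), right under the TCP. I'll lower and grip.

Call:
jog_arm(
  rows=[0.001, 0, -0.07, 0, 0, 0, -0.05, 0.001, 0, -0.14, 0, 0, 0, -0.05, 0.001, 0, -0.18, 0, 0, 0, -0.05, 0.001, 0, -0.205, 0, 0, 0, -0.05, 0.001, 0, -0.205, 0, 0, 0, -0.05, 0.001, 0, -0.205, 0, 0, 0, -1, 0.001, 0, -0.205, 0, 0, 0, -1, 0.001, 0, -0.205, 0, 0, 0, -1, 0.001, 0, -0.205, 0, 0, 0, -1, 0.001, 0, -0.205, 0, 0, 0, -1],
)

```text
time_s: 9.3
position: [0.5084, -0.067, 0.0575]
eef_rot: [0.001, -0.356, 0.934, -0.0]
ft_force: [-1.6, -2.3, 6.9]
opening: 0.251
grasp_force: 59.0
```

```bash
cat >> h.py <<'E'
def st():
    s=observe();R=Ro.from_quat(s['eef_rot'],scalar_first=True).as_matrix()
    print('t',round(float(s['time_s']),2),'p',np.round(s['position'],4),'yaw',round(float(np.arctan2(R[1,1],R[0,1])),3),'q7',np.round(s['q'][6],3),'F',np.round(s['ft_force'],1),'T',np.round(s['wrist_torque'],3),'jt7',np.round(s['joint_torque'][6],3),'op',round(float(s['opening']),3),'g',np.round(s['grasp_force'],1))
E
python3 -c "
from h import *
st()"
```

```text
t 9.3 p [ 0.5084 -0.067   0.0575] yaw 2.3 q7 2.437 F [-1.6 -2.3  6.9] T [-0.301  0.122  0.024] jt7 0.012 op 0.251 g 59.0
```

The screw is gripped at 59 N. I'll turn it clockwise 45° per call and watch the moment.

Call:
jog_arm(
  rows=[0, 0, 0, 0, 0, -0.1, -1, 0, 0, 0, 0, 0, -0.2, -1, 0, 0, 0, 0, 0, -0.3, -1, 0, 0, 0, 0, 0, -0.4, -1, 0, 0, 0, 0, 0, -0.5, -1, 0, 0, 0, 0, 0, -0.6, -1, 0, 0, 0, 0, 0, -0.7, -1, 0, 0, 0, 0, 0, -0.8, -1, 0, 0, 0, 0, 0, -0.9, -1, 0, 0, 0, 0, 0, -1, -1],
)

```text
time_s: 10.3
position: [0.508, -0.066, 0.0573]
eef_rot: [0.0, 0.03, 1.0, 0.0]
ft_force: [-0.6, 1.3, 4.8]
opening: 0.25
grasp_force: 58.9
```

```bash
python3 -c "
from h import *
st()"
```

```text
t 10.3 p [ 0.508  -0.066   0.0573] yaw 1.512 q7 1.68 F [-0.6  1.3  4.8] T [0.333 0.287 0.109] jt7 1.526 op 0.25 g 58.9
```

Call:
jog_arm(
  rows=[0, 0, 0, 0, 0, -0.1, -1, 0, 0, 0, 0, 0, -0.2, -1, 0, 0, 0, 0, 0, -0.3, -1, 0, 0, 0, 0, 0, -0.4, -1, 0, 0, 0, 0, 0, -0.5, -1, 0, 0, 0, 0, 0, -0.6, -1, 0, 0, 0, 0, 0, -0.7, -1, 0, 0, 0, 0, 0, -0.8, -1, 0, 0, 0, 0, 0, -0.9, -1, 0, 0, 0, 0, 0, -1, -1],
)

```text
time_s: 11.3
position: [0.5084, -0.0651, 0.0572]
eef_rot: [0.0, 0.409, 0.912, 0.001]
ft_force: [1.2, 3.9, 1.8]
opening: 0.253
grasp_force: 58.6
```

```bash
python3 -c "
from h import *
st()"
```

```text
t 11.3 p [ 0.5084 -0.0651  0.0572] yaw 0.727 q7 0.932 F [1.2 3.9 1.8] T [ 0.975 -0.303  0.048] jt7 1.504 op 0.253 g 58.6
```

Call:
jog_arm(
  rows=[0, 0.003, 0, 0, 0, -0.1, -1, 0, 0.003, 0, 0, 0, -0.2, -1, 0, 0.003, 0, 0, 0, -0.3, -1, 0, 0.003, 0, 0, 0, -0.4, -1, 0, 0.003, 0, 0, 0, -0.5, -1, 0, 0.003, 0, 0, 0, -0.6, -1, 0, 0.003, 0, 0, 0, -0.7, -1, 0, 0.003, 0, 0, 0, -0.8, -1, 0, 0.003, 0, 0, 0, -0.9, -1, 0, 0.003, 0, 0, 0, -1, -1],
)

```text
time_s: 12.3
position: [0.5094, -0.0647, 0.0571]
eef_rot: [0.001, 0.727, 0.686, 0.001]
ft_force: [8.3, 2.1, -6.1]
opening: 0.247
grasp_force: 58.9
```

```bash
python3 -c "
from h import *
st()"
```

```text
t 12.3 p [ 0.5094 -0.0647  0.0571] yaw -0.058 q7 0.193 F [ 8.3  2.1 -6.1] T [ 0.464 -1.518  0.107] jt7 1.467 op 0.247 g 58.9
```

Call:
jog_arm(
  rows=[0.004, 0.002, -0.002, 0, 0, -0.08, -1, 0.004, 0.002, -0.002, 0, 0, -0.16, -1, 0.004, 0.002, -0.002, 0, 0, -0.24, -1, 0.004, 0.002, -0.002, 0, 0, -0.32, -1, 0.004, 0.002, -0.002, 0, 0, -0.4, -1, 0.004, 0.002, -0.002, 0, 0, -0.48, -1, 0.004, 0.002, -0.002, 0, 0, -0.56, -1, 0.004, 0.002, -0.002, 0, 0, -0.64, -1, 0.004, 0.002, -0.002, 0, 0, -0.72, -1, 0.004, 0.002, -0.002, 0, 0, -0.8, -1],
)

```text
time_s: 13.3
position: [0.5103, -0.065, 0.0569]
eef_rot: [0.0, 0.904, 0.428, 0.001]
ft_force: [3.7, -0.7, 2.1]
opening: 0.251
grasp_force: 59.9
```

```bash
python3 -c "
from h import *
st()"
```

```text
t 13.3 p [ 0.5103 -0.065   0.0569] yaw -0.687 q7 -0.381 F [ 3.7 -0.7  2.1] T [-0.118 -0.674  0.152] jt7 1.083 op 0.251 g 59.9
```

The moment reads 0.15, so contact may have begun. I'll take smaller steps from here.

Call:
jog_arm(
  rows=[0.001, 0, -0.001, 0, 0, -0.04, -1, 0.001, 0, -0.001, 0, 0, -0.08, -1, 0.001, 0, -0.001, 0, 0, -0.12, -1, 0.001, 0, -0.001, 0, 0, -0.16, -1, 0.001, 0, -0.001, 0, 0, -0.2, -1, 0.001, 0, -0.001, 0, 0, -0.24, -1, 0.001, 0, -0.001, 0, 0, -0.28, -1, 0.001, 0, -0.001, 0, 0, -0.32, -1, 0.001, 0, -0.001, 0, 0, -0.36, -1, 0.001, 0, -0.001, 0, 0, -0.4, -1],
)

```text
time_s: 14.3
position: [0.5106, -0.0653, 0.0567]
eef_rot: [0.0, 0.959, 0.282, 0.001]
ft_force: [2.0, -1.1, 7.0]
opening: 0.253
grasp_force: 60.2
```

```bash
python3 -c "
from h import *
st()"
```

```text
t 14.3 p [ 0.5106 -0.0653  0.0567] yaw -0.999 q7 -0.659 F [ 2.  -1.1  7. ] T [-0.336 -0.397  0.08 ] jt7 0.459 op 0.253 g 60.2
```

Call:
jog_arm(
  rows=[0.001, -0.001, 0.001, 0, 0, -0.05, -1, 0.001, -0.001, 0.001, 0, 0, -0.1, -1, 0.001, -0.001, 0.001, 0, 0, -0.15, -1, 0.001, -0.001, 0.001, 0, 0, -0.2, -1, 0.001, -0.001, 0.001, 0, 0, -0.25, -1, 0.001, -0.001, 0.001, 0, 0, -0.3, -1, 0.001, -0.001, 0.001, 0, 0, -0.35, -1, 0.001, -0.001, 0.001, 0, 0, -0.4, -1, 0.001, -0.001, 0.001, 0, 0, -0.45, -1, 0.001, -0.001, 0.001, 0, 0, -0.5, -1],
)

```text
time_s: 15.3
position: [0.5107, -0.0658, 0.0567]
eef_rot: [0.0, 0.996, 0.089, 0.001]
ft_force: [3.3, -2.4, 2.5]
opening: 0.249
grasp_force: 59.7
```

```bash
python3 -c "
from h import *
st()"
```

```text
t 15.3 p [ 0.5107 -0.0658  0.0567] yaw -1.393 q7 -1.0 F [ 3.3 -2.4  2.5] T [-0.48  -0.717  0.191] jt7 0.57 op 0.249 g 59.7
```

Call:
jog_arm(
  rows=[0, -0.001, 0, 0, 0, -0.03, -1, 0, -0.001, 0, 0, 0, -0.06, -1, 0, -0.001, 0, 0, 0, -0.09, -1, 0, -0.001, 0, 0, 0, -0.12, -1, 0, -0.001, 0, 0, 0, -0.15, -1, 0, -0.001, 0, 0, 0, -0.18, -1, 0, -0.001, 0, 0, 0, -0.21, -1, 0, -0.001, 0, 0, 0, -0.24, -1, 0, -0.001, 0, 0, 0, -0.27, -1, 0, -0.001, 0, 0, 0, -0.3, -1],
)

```text
time_s: 16.3
position: [0.5107, -0.0662, 0.0567]
eef_rot: [0.0, 1.0, -0.029, 0.001]
ft_force: [5.2, -2.3, 3.8]
opening: 0.246
grasp_force: 59.8
```

```bash
python3 -c "
from h import *
st()"
```

```text
t 16.3 p [ 0.5107 -0.0662  0.0567] yaw -1.628 q7 -1.198 F [ 5.2 -2.3  3.8] T [-0.481 -1.187  0.187] jt7 0.264 op 0.246 g 59.8
```

```bash
python3 -c "
from h import *
for i in range(6):
    read_camera('top'); s=observe(); print(np.round(s['wrist_torque'][2],3),end=' ')
"
```

```text
0.068 0.064 0.057 -0.023 0.102 0.048
```

Call:
jog_arm(
  rows=[0.001, -0.001, 0, 0, 0, -0.03, -1, 0.001, -0.001, 0, 0, 0, -0.06, -1, 0.001, -0.001, 0, 0, 0, -0.09, -1, 0.001, -0.001, 0, 0, 0, -0.12, -1, 0.001, -0.001, 0, 0, 0, -0.15, -1, 0.001, -0.001, 0, 0, 0, -0.18, -1, 0.001, -0.001, 0, 0, 0, -0.21, -1, 0.001, -0.001, 0, 0, 0, -0.24, -1, 0.001, -0.001, 0, 0, 0, -0.27, -1, 0.001, -0.001, 0, 0, 0, -0.3, -1],
)

```text
time_s: 17.6
position: [0.5107, -0.0665, 0.0567]
eef_rot: [0.0, 0.989, -0.146, 0.001]
ft_force: [4.6, -2.4, 5.2]
opening: 0.249
grasp_force: 60.1
```

```bash
python3 -c "
from h import *
st()
for i in range(6):
    read_camera('top'); s=observe(); print(np.round(s['wrist_torque'][2],3),end=' ')
st()"
```

```text
t 17.6 p [ 0.5107 -0.0665  0.0567] yaw -1.864 q7 -1.392 F [ 4.6 -2.4  5.2] T [-0.437 -0.94   0.157] jt7 0.233 op 0.249 g 60.1
0.056 0.096 0.098 0.079 0.038 0.064 t 17.9 p [ 0.5107 -0.0664  0.0566] yaw -1.863 q7 -1.391 F [ 4.5 -2.4  5.9] T [-0.503 -0.882  0.064] jt7 -0.055 op 0.249 g 60.1
```

Call:
jog_arm(
  rows=[0.001, -0.001, 0, 0, 0, -0.03, -1, 0.001, -0.001, 0, 0, 0, -0.06, -1, 0.001, -0.001, 0, 0, 0, -0.09, -1, 0.001, -0.001, 0, 0, 0, -0.12, -1, 0.001, -0.001, 0, 0, 0, -0.15, -1, 0.001, -0.001, 0, 0, 0, -0.18, -1, 0.001, -0.001, 0, 0, 0, -0.21, -1, 0.001, -0.001, 0, 0, 0, -0.24, -1, 0.001, -0.001, 0, 0, 0, -0.27, -1, 0.001, -0.001, 0, 0, 0, -0.3, -1],
)

```text
time_s: 18.9
position: [0.5106, -0.0668, 0.0566]
eef_rot: [-0.0, 0.965, -0.262, 0.001]
ft_force: [1.7, -1.7, 7.8]
opening: 0.251
grasp_force: 60.3
```

```bash
python3 -c "
from h import *
st()
for i in range(6):
    read_camera('top'); s=observe(); print(np.round(s['wrist_torque'][2],3),end=' ')
st()"
```

```text
t 18.9 p [ 0.5106 -0.0668  0.0566] yaw -2.1 q7 -1.583 F [ 1.7 -1.7  7.8] T [-0.494 -0.522  0.184] jt7 0.241 op 0.251 g 60.3
0.137 0.049 0.082 0.054 0.081 0.043 t 19.2 p [ 0.5106 -0.0668  0.0566] yaw -2.099 q7 -1.582 F [ 2.1 -2.   8.6] T [-0.45  -0.548  0.043] jt7 -0.064 op 0.25 g 60.3
```

```bash
python3 -c "
from h import *
c=shot('wrist','w5.png'); im=c['image'][150:330,160:360]
cv2.imwrite('pics/w5c.png',cv2.convertScaleAbs(cv2.resize(im,None,fx=3,fy=3,interpolation=2),alpha=1.6,beta=10))"
```

```text
(no output)
```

View pics/w5c.png

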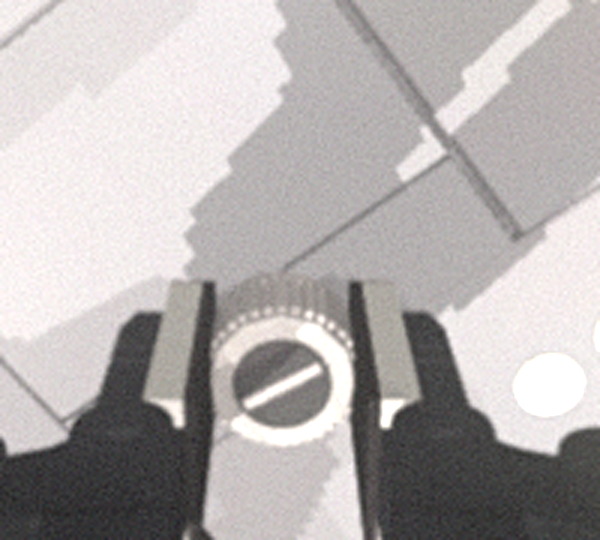

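The crop shows the screw head held between the pads at about (282,380), with its slot at the same angle to the tool as before. So the pads have not slipped and the screw has turned about 4.4 rad. Contact is near, so I'll continue in small steps.

Call:
jog_arm(
  rows=[0, -0.001, 0.001, 0, 0, -0.03, -1, 0, -0.001, 0.001, 0, 0, -0.06, -1, 0, -0.001, 0.001, 0, 0, -0.09, -1, 0, -0.001, 0.001, 0, 0, -0.12, -1, 0, -0.001, 0.001, 0, 0, -0.15, -1, 0, -0.001, 0.001, 0, 0, -0.18, -1, 0, -0.001, 0.001, 0, 0, -0.21, -1, 0, -0.001, 0.001, 0, 0, -0.24, -1, 0, -0.001, 0.001, 0, 0, -0.27, -1, 0, -0.001, 0.001, 0, 0, -0.3, -1],
)

```text
time_s: 20.25
position: [0.5103, -0.067, 0.0566]
eef_rot: [0.0, 0.928, -0.373, 0.0]
ft_force: [4.2, -3.6, 4.4]
opening: 0.248
grasp_force: 60.1
```

```bash
python3 -c "
from h import *
st()
for i in range(5):
    read_camera('top'); s=observe(); print(np.round(s['wrist_torque'][2],3),end=' ')
st()"
```

```text
t 20.25 p [ 0.5103 -0.067   0.0566] yaw -2.336 q7 -1.772 F [ 4.2 -3.6  4.4] T [-0.754 -1.018  0.151] jt7 0.221 op 0.248 g 60.1
0.133 0.059 0.037 0.053 0.067 t 20.5 p [ 0.5103 -0.067   0.0566] yaw -2.335 q7 -1.771 F [ 4.2 -2.6  5.9] T [-0.662 -0.942  0.067] jt7 -0.056 op 0.247 g 60.0
```

```bash
python3 -c "
from h import *
def ang(fn,a,b):
    P=p2w(load(fn),[a,b],.0717); d=P[1]-P[0]; print(fn,P.mean(0)[:2],np.arctan2(d[1],d[0]),np.linalg.norm(d))
ang('w3.png',[250,96],[264,65])
ang('w4.png',[244,232],[262,220])
o=np.array([160,150])
ang('w5.png',np.array([245,402])/3+o,np.array([318,368])/3+o)
w4=cv2.imread('pics/w4.png')[190:260,215:290]; w3=cv2.imread('pics/w3.png')[40:120,215:300]
r=lambda a:cv2.resize(a,(380,360),interpolation=2)
cv2.imwrite('pics/slots.png',np.hstack([r(w3),r(w4)]))
"
```

```text
w3.png [ 0.50826479 -0.06686366] 2.8210816622266632 0.012263369803691974
w4.png [ 0.50685555 -0.06725144] 2.9250281300836893 0.013831077855566587
w5.png [ 0.50852904 -0.06741756] -1.6077515702573053 0.01227150139362752
```

View pics/slots.png

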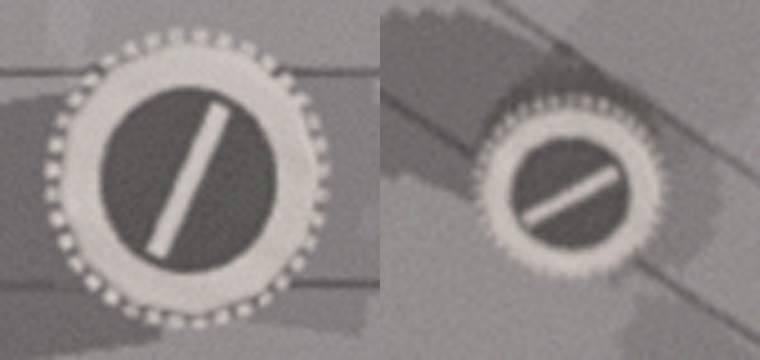

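Comparing the slot in w3 and w5, the screw has turned 4.43 rad against 4.40 for the tool. There is no slip, so contact is just about due. I'll continue.

Call:
jog_arm(
  rows=[0, -0.001, 0, 0, 0, -0.03, -1, 0, -0.001, 0, 0, 0, -0.06, -1, 0, -0.001, 0, 0, 0, -0.09, -1, 0, -0.001, 0, 0, 0, -0.12, -1, 0, -0.001, 0, 0, 0, -0.15, -1, 0, -0.001, 0, 0, 0, -0.18, -1, 0, -0.001, 0, 0, 0, -0.21, -1, 0, -0.001, 0, 0, 0, -0.24, -1, 0, -0.001, 0, 0, 0, -0.27, -1, 0, -0.001, 0, 0, 0, -0.3, -1],
)

```text
time_s: 21.5
position: [0.5101, -0.0672, 0.0565]
eef_rot: [0.0, 0.877, -0.48, 0.0]
ft_force: [3.2, -3.1, 7.3]
opening: 0.253
grasp_force: 60.2
```

```bash
python3 -c "
from h import *
st()
for i in range(5):
    read_camera('wrist'); s=observe(); print(np.round(s['wrist_torque'][2],3),end=' ')
st()
c=shot('wrist','w6.png'); im=c['image'][150:330,160:360]
cv2.imwrite('pics/w6c.png',cv2.convertScaleAbs(cv2.resize(im,None,fx=3,fy=3,interpolation=2),alpha=1.6,beta=10))"
```

```text
t 21.5 p [ 0.5101 -0.0672  0.0565] yaw -2.572 q7 -1.966 F [ 3.2 -3.1  7.3] T [-0.545 -0.762  0.216] jt7 0.235 op 0.253 g 60.2
0.086 0.032 0.146 0.091 0.093 t 21.75 p [ 0.5101 -0.0673  0.0565] yaw -2.572 q7 -1.965 F [ 2.8 -3.4  5.4] T [-0.561 -0.737  0.093] jt7 -0.086 op 0.25 g 60.2
```

The moment reads 0.216 while turning and 0.09 at rest, so it looks to be starting to seat. I'll take finer steps without pauses and read after each.

Call:
jog_arm(
  rows=[0, 0, 0, 0, 0, -0.015, -1, 0, 0, 0, 0, 0, -0.03, -1, 0, 0, 0, 0, 0, -0.045, -1, 0, 0, 0, 0, 0, -0.06, -1, 0, 0, 0, 0, 0, -0.075, -1, 0, 0, 0, 0, 0, -0.09, -1, 0, 0, 0, 0, 0, -0.105, -1, 0, 0, 0, 0, 0, -0.12, -1, 0, 0, 0, 0, 0, -0.135, -1, 0, 0, 0, 0, 0, -0.15, -1],
)

```text
time_s: 22.8
position: [0.5099, -0.0673, 0.0565]
eef_rot: [0.0, 0.848, -0.531, -0.0]
ft_force: [1.4, -3.3, 7.5]
opening: 0.25
grasp_force: 60.2
```

```bash
python3 -c "
from h import *
st()"
```

```text
t 22.8 p [ 0.5099 -0.0673  0.0565] yaw -2.69 q7 -2.066 F [ 1.4 -3.3  7.5] T [-0.758 -0.615  0.272] jt7 -0.02 op 0.25 g 60.2
```

View pics/w6c.png

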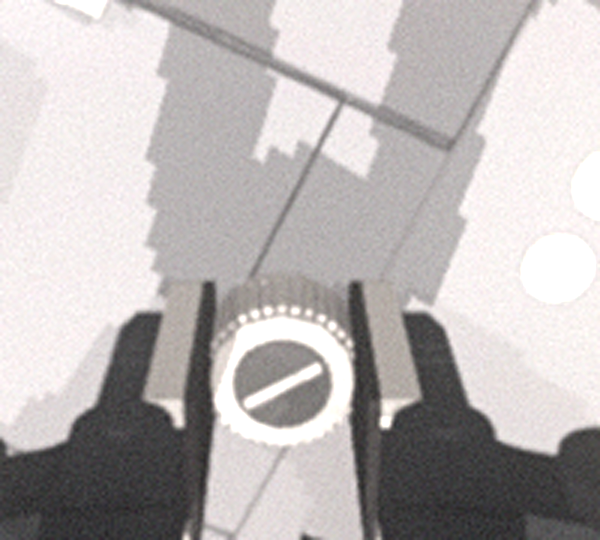

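The slot is unmoved relative to the pads, so there is still no slip. The moment is now climbing: 0.15, 0.22, 0.27. One more small step for a firm seat.

Call:
jog_arm(
  rows=[0, 0, 0, 0, 0, -0.015, -1, 0, 0, 0, 0, 0, -0.03, -1, 0, 0, 0, 0, 0, -0.045, -1, 0, 0, 0, 0, 0, -0.06, -1, 0, 0, 0, 0, 0, -0.075, -1, 0, 0, 0, 0, 0, -0.09, -1, 0, 0, 0, 0, 0, -0.105, -1, 0, 0, 0, 0, 0, -0.12, -1, 0, 0, 0, 0, 0, -0.135, -1, 0, 0, 0, 0, 0, -0.15, -1],
)

```text
time_s: 23.8
position: [0.5098, -0.0674, 0.0565]
eef_rot: [0.0, 0.815, -0.58, -0.0]
ft_force: [2.1, -3.3, 6.1]
opening: 0.251
grasp_force: 60.2
```

```bash
python3 -c "
from h import *
st()
for i in range(8):
    read_camera('top'); s=observe(); print(np.round(s['wrist_torque'][2],3),end=' ')
"
```

```text
t 23.8 p [ 0.5098 -0.0674  0.0565] yaw -2.808 q7 -2.169 F [ 2.1 -3.3  6.1] T [-0.612 -0.485  0.204] jt7 0.011 op 0.251 g 60.2
0.183 0.086 0.119 0.137 0.116 0.095 0.119 0.075
```

The holding moment has risen from 0.06 to 0.11, and turning reads about 0.2–0.27. A last 0.16 rad brings it well inside the seated band.

Call:
jog_arm(
  rows=[0, 0, 0, 0, 0, -0.02, -1, 0, 0, 0, 0, 0, -0.04, -1, 0, 0, 0, 0, 0, -0.06, -1, 0, 0, 0, 0, 0, -0.08, -1, 0, 0, 0, 0, 0, -0.1, -1, 0, 0, 0, 0, 0, -0.12, -1, 0, 0, 0, 0, 0, -0.14, -1, 0, 0, 0, 0, 0, -0.16, -1, 0, 0, 0, 0, 0, -0.18, -1, 0, 0, 0, 0, 0, -0.2, -1],
)

```text
time_s: 25.2
position: [0.5096, -0.0674, 0.0564]
eef_rot: [0.0, 0.767, -0.642, -0.0]
ft_force: [0.9, -2.9, 7.5]
opening: 0.248
grasp_force: 60.3
```

```bash
python3 -c "
from h import *
st()
for i in range(8):
    read_camera('top'); s=observe(); print(np.round(s['wrist_torque'][2],3),end=' ')
"
```

```text
t 25.2 p [ 0.5096 -0.0674  0.0564] yaw -2.965 q7 -2.311 F [ 0.9 -2.9  7.5] T [-0.677 -0.246  0.266] jt7 0.055 op 0.248 g 60.3
0.221 0.104 0.105 0.169 0.124 0.025 0.148 0.129
```

The moment reads 0.27 while turning, which is well seated. I'll release and lift away.

Call:
jog_arm(
  rows=[0, 0, 0, 0, 0, 0, -0.05, 0, 0, 0, 0, 0, 0, -0.05, 0, 0, 0, 0, 0, 0, -0.05, 0, 0, 0, 0, 0, 0, -0.05, 0, 0, 0.03, 0, 0, 0, -0.05, 0, 0, 0.1, 0, 0, 0, -0.05, 0, 0, 0.2, 0, 0, 0, -0.05, 0, 0, 0.3, 0, 0, 0, -0.05, 0, 0, 0.35, 0, 0, 0, -0.05, 0, 0, 0.35, 0, 0, 0, -0.05],
)

```text
time_s: 26.6
position: [0.5113, -0.0673, 0.1638]
eef_rot: [-0.002, 0.767, -0.641, 0.001]
ft_force: [0.3, 0.6, -0.0]
opening: 0.474
grasp_force: 0.0
```

```bash
python3 -c "
from h import *
c=shot('wrist','w7.png');st()
im=cv2.convertScaleAbs(c['image'],alpha=1.4); cv2.imwrite('pics/w7b.png',im)"
```

```text
t 26.65 p [ 0.5106 -0.0668  0.1624] yaw -2.962 q7 -2.596 F [-1.   0.4  0.1] T [ 0.    -0.038 -0.023] jt7 -0.409 op 0.481 g 0.0
```

View pics/w7b.png

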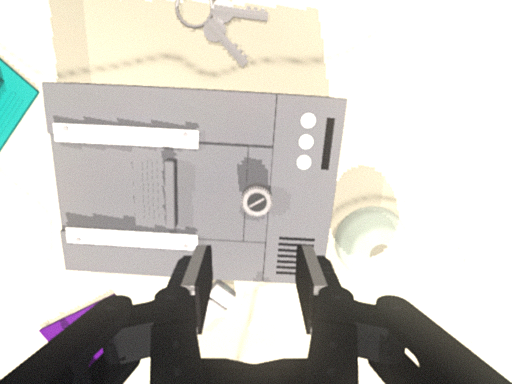

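The hatch's front edge is against the shoulder at column 272, the screw is over the notch at (257,201), the bystanders are where they were, and the gripper is clear. I'll hand in.

```bash
python3 -c "
from station import *
print(hand_in())"
```

```text
the job is handed in; nothing more can be done
None
```

I slid the hatch home against the shoulder, tightened the screw until it felt snug (about 0.27 N m while turning), left the bystanders in place and handed the job in; no verdict came back, so a pass is not confirmed.

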